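# Check the coffee mill's hold-down screw with the torque key

## Task

Check that the coffee mill's hold-down screw is tight: fit the torque key over the square screw head with its handle pointing away from the mill, and let go of it so that it rests flat on the oak foot. Then take it again by its handle and pull clockwise until the handle's rod stands between the two marks on the scale, never past the second one, and hold it there for a second: the screw must not turn. Ease off, then lay the key back flat on the cork mat; never drop it, and do not disturb the cups or the bowl.

Things in the scene. Friction and masses are not known exactly. Their poses are not given: they have to be found in the camera images.
- mill: fixed hand coffee mill on an oak foot screwed to the table. Foot 130 x 310 x 30 mm (x, y, z), its top at z = 30 mm; it reaches from y = -185 to +125 mm. Origin on the table at foot x = 0. The dark wooden mill box (105 mm square) stands centred at (0, -120) mm, up to 205 mm high with its crank; the hold-down screw is at (0, +40) mm. z up
- hold_screw (a joint): turn of the hold-down screw, rad, positive clockwise from above. It is already tight: it reads 0 at rest and only winds up elastically (60 N m per rad), about 0.03 rad at the right pull; beyond 0.07 either way it has been forced
- screw_top (a point): centre of the top of the hold-down screw: dark steel square head 20 x 20 mm, sides parallel to the mill's x and y (at rest), standing 22 mm proud of the foot, with a 3 mm high, 12 mm round boss on it; this point is 25 mm above the foot's top
- mat: fixed cork mat on the table, 320 x 140 x 4 mm (x, y, z), origin at the centre of its underside
- key: steel torque key, 0.40 kg, loose, lying flat on the mat. Origin: centre of its head's underside. Head: block 46 x 46 x 18 mm with a 23 mm square through hole, chamfered, sides parallel to the key's x and y. A rigid shank 16 mm wide, 18 mm high runs from it along +x to x = 96 mm, underside level with the head's. Centre of mass at about x = 48 mm. z up
- key_shank (a point): middle of the rigid shank, the place to carry the key by: 55 mm along +x from the key's origin, 9 mm above its underside
- key_handle (a joint): swing of the handle against its spring, rad: 0 straight, positive when pulled clockwise from above (to the key's -y). 3.5 N m per rad; the pivot is 105 mm from the knob (10 N at the knob for 0.30 rad). First mark 0.18, second 0.42. The loose fit on the screw lets the whole key turn up to about 0.15 rad either way before the handle bends
- key_knob (a point): middle of the upright round wooden knob near the end of the handle, 22 mm across and 30 mm high, from 16 to 46 mm above the key's underside; this point is 33 mm above the underside, 200 mm from the key's origin along +x when straight
- mug: off-white mug, 86 mm across, 85 mm high, handle to its +y, bystander; origin at the centre of its underside
- beaker: dark brown stoneware beaker without handle, 74 mm across, 100 mm high, bystander; origin at the centre of its underside
- bowl: greyish-brown stoneware bowl, 120 mm across, 55 mm high, bystander; origin at the centre of its underside
- key_pivot (a point): pivot of the spring handle at the shank's end, 95 mm along +x from the key's origin. Below the handle's 5 mm wide rod an aluminium scale sector, fixed to the shank, spreads to the key's -y side with two dark radial marks, 0.18 and 0.42 rad from straight
There are look-alikes about, which are no part of the job. Of the things shaped like the key, the steel one is meant.

How it is judged:
On the way, in this order (a step that is already met when the one before it is completed fails the run):
1. the key's head is down over the square screw head and the key is let go, resting on the foot (horizontal distance between key and screw_top below 0.006 m and z of key in the frame of screw_top below -0.018 m and angle between key's own z axis and vertical below 0.12 rad and y of key_shank in the frame of mill above 0.07 m and contact force between the fingers and key below 0.3 N and linear speed of key below 0.03 m/s), for 0.2 s.
2. with the key on the screw, the fingers pull the handle clockwise to between the two marks and hold it there for half a second, the torque acting on the screw (horizontal distance between key and screw_top below 0.006 m and z of key in the frame of screw_top below -0.014 m and value of joint key_handle between 0.17 and 0.43 rad and value of joint hold_screw above 0.009 rad and contact force between the fingers and key above 1 N), for 0.5 s.
At the end, for the whole second after the job is handed in: the key lies flat (within 0.08 rad), at rest and released on the cork mat, head centre and knob both over the mat and at least 5 mm inside its edges, its handle straight (within 0.06 rad); the screw stands where it was (within 0.02 rad) (x of key in the frame of mat between -0.155 and 0.155 m and y of key in the frame of mat between -0.065 and 0.065 m and x of key_knob in the frame of mat between -0.155 and 0.155 m and y of key_knob in the frame of mat between -0.065 and 0.065 m and z of key in the frame of mat below 0.008 m and angle between key's own z axis and vertical below 0.08 rad and linear speed of key below 0.02 m/s and value of joint key_handle between -0.06 and 0.06 rad and value of joint hold_screw between -0.02 and 0.02 rad); the robot touches nothing.
It fails at once if the handle is pulled past the second mark (over 0.45 rad) (value of joint key_handle above 0.45 rad).
It fails at once if the screw is forced round (more than 0.07 rad either way) (value of joint hold_screw above 0.07 rad or value of joint hold_screw below -0.07 rad).
It fails at once if the key is dropped: free of the fingers and faster than 0.6 m/s (a fall of about 18 mm) (contact force between the fingers and key below 0.05 N and linear speed of key above 0.6 m/s).
It fails at once if a cup or the bowl is moved more than 25 mm or tipped (distance of any of mug, beaker, bowl from where it was at the start of the episode above 0.025 m or angle between any of mug, beaker, bowl's own z axis and vertical above 0.4 rad).
It also fails if it takes over 72 s, if anything falls off the work surface, if the arm or the gripper's body presses on something with over 40 N, if the wrist force passes 120 N, or if a joint passes its speed limit or range.

## Robot

A 6-joint arm with a two-finger parallel gripper is mounted at the origin on the work surface. World frame = base frame: x ahead of the robot, y to its left, z up, the work surface at z = 0. Lengths are in m, angles in rad, forces in N, time in s.
With the tool pointing down it reaches from about 0.35 to 0.85 m from the base axis. Payload 8.1 kg.
Tool frame: the origin (TCP) lies at the very end of the fingers, on their centre line; the grasp point (between the pads) lies 19 mm behind it; z points along the fingers, y is the line along which they close (so a half turn about z gives the same grasp; the last joint's range is limited). The gripper opens to 93 mm and grips with 3 to 60 N. Pads are 15 mm wide; open, the fingers measure 128 mm over their backs; the gripper's body (75 mm by 188 mm) begins 65 mm behind the grasp point.
Start: joints at [1.21, 0.13, 1.488, -0, 1.523, -0.085], TCP at [0.163, 0.577, 0.219] pointing down, gripper open.
Joint ranges: [-2.96, 2.96], [-0.89, 2.26], [0.02, 2.5], [-1.34, 4.48], [0, 2.73], [-2.66, 2.66]. Speed limits (rad/s): [2.39, 2.39, 2.79, 3.14, 3.14, 3.14].

## Interface

Orientations are given as a rotation vector (axis times angle).
In Python, from plant import monitor, eyes, ticket gives the robot as it stands.
- The arm moves only by the tool arm_command, never from a script. Its argument "deltas" is a list that holds one entry, the list of rows, each a list of 6 numbers: the shift along the world's x, y, z in cm, then the turn, a rotation vector about the world's x, y, z in degrees. In form: [[[tx, ty, tz, rx, ry, rz], ...]]. A call has 1 to 12 rows; each row shifts and turns the commanded pose from where the row before left it; what a row does not reach is not made up. A row lasts 1/12 s, in which the tool goes at most 41.7 mm and 7.16 degrees, less where a joint would pass 70% of its speed; a pose out of reach is approached as far as the arm can. A call is refused whole if a number of a shift passes 4.17 or a number of a turn 7.16, either way. A call with a gripper value outside its range is refused whole. "gripper" is the opening, from -1 (shut) to 1 (fully open), set as the call begins (left out, the last holds). The fingers move at their own pace and stop on an object; "squeeze" is the grip in N (left out, the last holds). Time passes only in rows, so rows that do not move let the fingers close. It gives the time, the measured TCP pose, the force, the opening and the grip force at its end, in the units of the state.
- monitor.read_state(): the state, without advancing time (a new reading comes with each control period).
- eyes.read_camera(name): name is "scene" or "top" or "wrist"; returns the picture (480x640x3 uint8, blue, green, red); there is no depth.
- eyes.camera_model(name): a dict with "fx", "fy", "cx", "cy" (pixels), "rvec" (rotation vector, rad) and "tvec" (3), from world to camera coordinates, as OpenCV has them. Camera axes: x right, y down, z forward; pixel columns grow to the right and rows downward; lengths in m; the calibration is good to about 2 mm. A picture is of the moment at which its call begins: read the wrist's pose just before it. camera_model takes no time and is no camera call; for the wrist camera it gives the pose at the moment of the call.
- ticket.close_job(): hands the job in; it is judged then, once.
The state is a dict: "t": time; "q": joint angles; "dq": joint speeds; "joint_torque": joint torques, N m; "tool_pos": TCP position; "orientation": TCP orientation; "force": force on the tool from outside, world axes, zero at the start; "wrist_torque": the same for the moment, N m; "opening": finger opening in m; "gripper_force": force on a finger pad.
Only numpy, scipy, OpenCV 4.12 (cv2) and the standard library are available. Lean on these libraries where they do the work, as an engineer would, in place of code of your own. Each camera call takes 0.05 s, during which the arm holds its last target. There are 200 camera calls.

## Working session

There is one attempt and no reset: what is moved stays moved. The work goes in short steps, Python scripts to look and compute and a tool call to move; the robot and the scene stay as the last step left them, time stands still between calls to the robot, and variables do not carry over. Pictures are saved under pics/ and viewed, at most 10 in all, crops included, and the job is handed in when it is done.

Besides the shell and the picture viewer there is one more tool, called after "Call:" by a JSON object that holds its "name" and its "arguments". arm_command: Moves the arm, as the interface text tells. Its arguments: {"type":"object","properties":{"deltas":{"type":"array"},"gripper":{"type":"number"},"squeeze":{"type":"number"}},"required":["deltas"]}

```bash
mkdir -p pics
cat > h.py <<'E'
import numpy as np, cv2
from plant import monitor, eyes, ticket
def cam(n):
    m=eyes.camera_model(n); K=np.array([[m['fx'],0,m['cx']],[0,m['fy'],m['cy']],[0,0,1.]])
    R=cv2.Rodrigues(np.array(m['rvec'],float))[0]; return K,R,np.array(m['tvec'],float).reshape(3)
def ray(c,uv,z):
    K,R,t=c; d=R.T@np.linalg.inv(K)@np.array([uv[0],uv[1],1.]); o=-R.T@t
    return o+d*(z-o[2])/d[2]
def proj(c,p):
    K,R,t=c; q=K@(R@np.asarray(p,float)+t); return q[:2]/q[2]
E
python3 - <<'E'
from h import *
s=monitor.read_state(); print({k:np.round(v,3) for k,v in s.items()})
for n in ['top','scene']:
    im=eyes.read_camera(n); cv2.imwrite(f'pics/{n}0.png',im); K,R,t=cam(n); print(n,-R.T@t,K[0,0],R.round(2).tolist())
E
```

```text
{'t': np.float64(0.0), 'q': array([ 1.21 ,  0.131,  1.489, -0.   ,  1.523, -0.085]), 'dq': array([-0.   , -0.001, -0.002, -0.002,  0.001,  0.001]), 'joint_torque': array([ 1.0000e-03, -5.5986e+01, -4.9176e+01,  7.7000e-02,  3.6000e-02,
       -0.0000e+00]), 'tool_pos': array([0.163, 0.577, 0.218]), 'orientation': array([-4.320e-01, -3.111e+00,  3.000e-03]), 'force': array([-0.17 , -0.253,  1.059]), 'wrist_torque': array([0.018, 0.005, 0.01 ]), 'gripper_force': np.float64(0.0), 'opening': np.float64(0.093)}
top [0.37805802 0.0478508  1.34767299] 552.3690677245854 [[0.02, -1.0, 0.02], [-1.0, -0.03, -0.06], [0.06, -0.02, -1.0]]
scene [ 0.89850237 -0.47801825  1.05536986] 516.0111252635965 [[0.74, 0.67, -0.0], [0.55, -0.61, -0.56], [-0.38, 0.42, -0.83]]
```

View pics/top0.png

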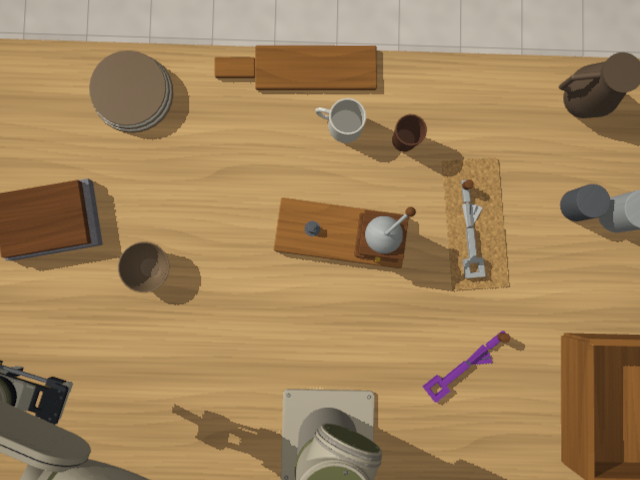

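View pics/scene0.png

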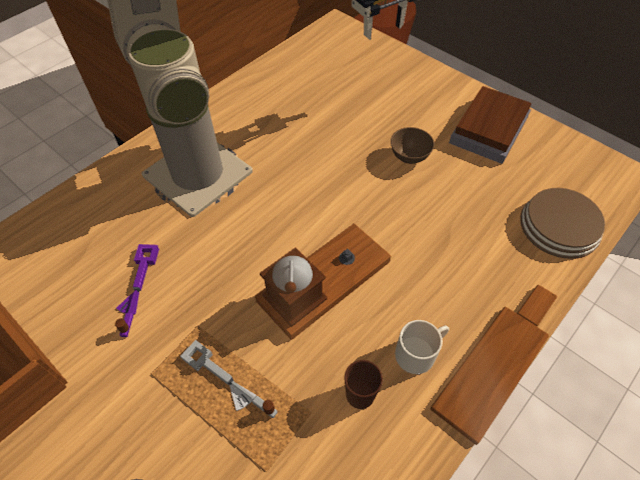

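Two key-shaped objects are visible in the top view. The purple one is at (465,370) on the table. The steel-grey one is on the cork mat, head at (474,268) and knob at (468,184). The grey one fits the description (steel, lying on the mat). The screw is at (312,229), and the mill box is to its right. I'll confirm the key in one enlarged crop.

Run:
```python
import cv2
im=cv2.imread('pics/top0.png')[150:300,265:515]
cv2.imwrite('pics/crop0.png',cv2.resize(im,(800,480),interpolation=cv2.INTER_CUBIC))
```

```text
(no output)
```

View pics/crop0.png

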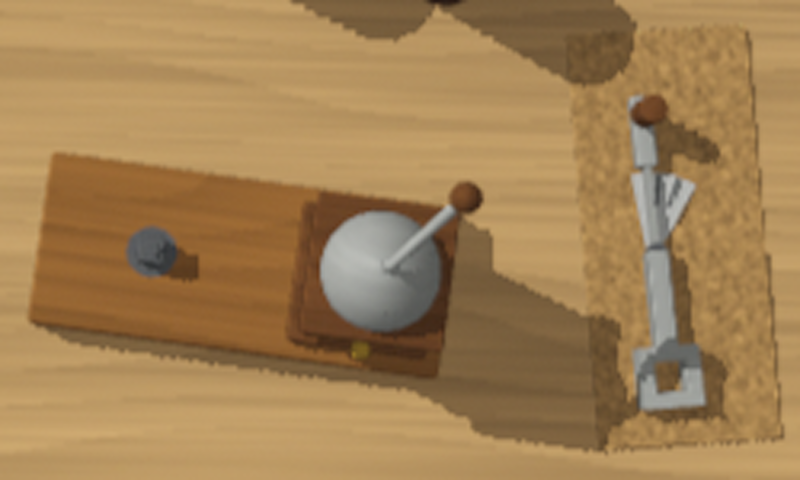

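The crop confirms the grey steel key: square hole at crop (670,378), knob at (650,108), and the scale sector on its right. The screw is at crop (152,250). Next, the positions.

Run:
```python
from h import *
c=cam('top'); f=lambda u,v,z: ray(c,(265+u/3.2,150+v/3.2),z)
P={k:f(*v) for k,v in dict(head=(671,378,.022),shank=(659,295,.022),pivot=(655,245,.022),knob=(650,105,.05),screw=(152,248,.055),fA=(52,153,.03),fB=(30,320,.03),fC=(437,377,.03),m1=(567,32,.004),m2=(745,28,.004),m3=(782,437,.004),m4=(607,450,.004)).items()}
for k,p in P.items(): print(k,p.round(4))
d=P['knob']-P['head']; print('key len',np.hypot(*d[:2]),'ang',np.degrees(np.arctan2(d[1],d[0])))
d=P['pivot']-P['head']; print('key len',np.hypot(*d[:2]),'ang',np.degrees(np.arctan2(d[1],d[0])))
d=P['fB']-P['fC'];print('foot',np.hypot(*d[:2]),'y-axis ang',np.degrees(np.arctan2(d[1],d[0])))
d=P['fA']-P['fB'];print('foot',np.hypot(*d[:2]),'x ang',np.degrees(np.arctan2(d[1],d[0])))
for n,uv,z in [('mug',(347,120),.08),('beaker',(409,133),.1)]: print(n,ray(c,uv,z).round(3))
from scipy.spatial.transform import Rotation as R
s=monitor.read_state(); print(R.from_rotvec(s['orientation']).as_matrix().round(3))
K,Rr,t=cam('wrist'); print('wrist cam',-Rr.T@t,Rr.round(2).tolist(),K[0])
```

```text
head [ 0.4066 -0.3465  0.022 ]
shank [ 0.469  -0.3369  0.022 ]
pivot [ 0.5069 -0.3335  0.022 ]
knob [ 0.6086 -0.3208  0.05  ]
screw [0.4916 0.0469 0.055 ]
fA [0.5632 0.1237 0.03  ]
fB [0.4376 0.1364 0.03  ]
fC [ 0.4028 -0.1684  0.03  ]
m1 [ 0.6718 -0.269   0.004 ]
m2 [ 0.6789 -0.4072  0.004 ]
m3 [ 0.3641 -0.4374  0.004 ]
m4 [ 0.351  -0.3033  0.004 ]
key len 0.20366245288587687 ang 7.250438978423814
key len 0.10110501755814567 ang 7.385051805257785
foot 0.30675297232807464 y-axis ang 83.48379800623754
foot 0.12630565484351852 x ang -5.779500937219922
mug [ 0.743 -0.027  0.08 ]
beaker [ 0.711 -0.169  0.1  ]
[[-0.962  0.272 -0.001]
 [ 0.272  0.962 -0.002]
 [ 0.    -0.002 -1.   ]]
wrist cam [0.09188051 0.59650902 0.38397948] [[0.27, 0.96, -0.0], [0.93, -0.26, 0.27], [0.26, -0.07, -0.96]] [330.33524785   0.         317.82283771]
```

Call:
{"name": "arm_command", "arguments": {"deltas": [[[2.4,-3.0,0.4,0,0,-7],[2.4,-3.0,0.4,0,0,-7],[2.4,-3.0,0.4,0,0,-7],[2.4,-3.0,0.4,0,0,-7],[2.4,-3.0,0.4,0,0,-7],[2.4,-3.0,0.4,0,0,-7],[2.4,-3.0,0.4,0,0,-7],[2.4,-3.0,0.4,0,0,-7],[2.4,-3.0,0.4,0,0,-7],[2.4,-3.0,0.4,0,0,-7],[2.4,-3.0,0.4,0,0,-7],[2.4,-4.0,0.4,0,0,-7]]], "gripper": 1}}

```text
t: 1.1
tool_pos: [0.4495, 0.2104, 0.2661]
orientation: [-2.409, -2.017, -0.0]
force: [1.7, 0.6, 0.4]
opening: 0.093
gripper_force: 0.0
```

Run:
```python
from h import *
s=monitor.read_state(); print(s['t'],s['tool_pos'],s['orientation'],s['dq'].round(3) if hasattr(s['dq'],'round') else s['dq'])
c=cam('wrist'); im=eyes.read_camera('wrist'); cv2.imwrite('pics/w1.png',im); u=proj(c,(.4916,.0469,.055)); print(u)
np.savez('w1.npz',K=c[0],R=c[1],t=c[2])
x,y=int(u[0]),int(u[1]); x0,y0=max(0,x-60),max(0,y-60); print(x0,y0)
crop=cv2.resize(im[y0:y0+120,x0:x0+120],(480,480),interpolation=cv2.INTER_CUBIC)
cv2.imwrite('pics/w1c.png',np.hstack([crop,cv2.resize(im,(320,240)).repeat(2,0)]))
```

```text
1.1 [0.44952216 0.21040531 0.26613777] [-2.40859448e+00 -2.01655752e+00 -9.84306425e-05] [-1.004  0.074 -0.138 -0.006  0.069  0.455]
[372.48402321 330.31761667]
312 270
```

View pics/w1c.png

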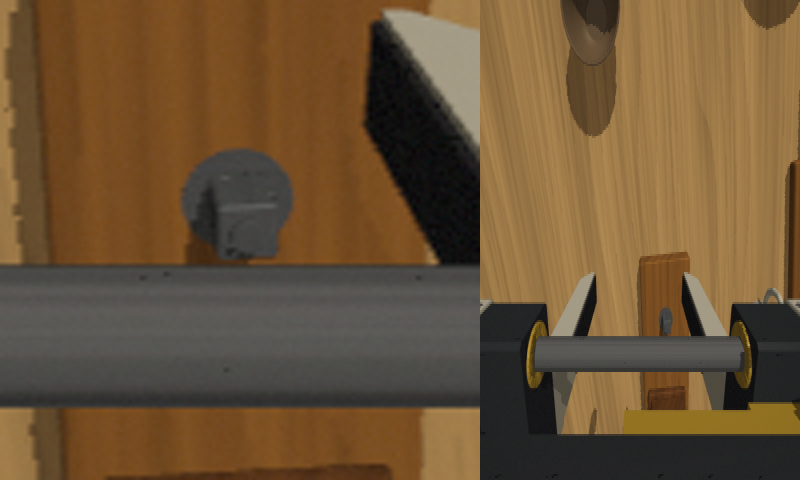

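The wrist view shows the screw's square head (top face centre near full-image (374,329)) on a round flange, about 1.5 px from my prediction. A gripper crossbar lies just below it. On to the key.

Call:
{"name": "arm_command", "arguments": {"deltas": [[[0.1,-3.9,0,0,0,-6.1],[0.1,-3.9,0,0,0,-6.1],[0.1,-3.9,0,0,0,-6.1],[0.1,-3.9,0,0,0,-6.1],[0.1,-3.9,0,0,0,-6.1],[0.1,-3.9,0,0,0,-6.1],[0.1,-3.9,0,0,0,-6.1],[0.1,-3.9,0,0,0,-6.1],[0.1,-3.9,0,0,0,-6.1],[0.1,-3.9,0,0,0,-6.1],[0.1,-3.9,0,0,0,-6.1],[0.1,-3.9,0,0,0,-6.1]]]}}

```text
t: 2.15
tool_pos: [0.4602, -0.2579, 0.2658]
orientation: [-3.136, -0.184, 0.0]
force: [1.2, 0.2, 0.4]
opening: 0.0931
gripper_force: 0.0
```

Call:
{"name": "arm_command", "arguments": {"deltas": [[[0,-3.0,0,0,0,0],[0,-3.0,-2.5,0,0,0],[0,-1.8,-3.5,0,0,0],[0,0,-3.5,0,0,0],[0,0,-3.0,0,0,0],[0,0,0,0,0,0],[0,0,0,0,0,0],[0,0,0,0,0,0],[0,0,0,0,0,0]]]}}

```text
t: 2.9
tool_pos: [0.4623, -0.3352, 0.1444]
orientation: [3.132, 0.193, 0.005]
force: [0.2, -0.3, 1.2]
opening: 0.0928
gripper_force: 0.0
```

```bash
cat >> h.py <<'E'
from scipy.spatial.transform import Rotation as Ro
def look(n,name='wrist'):
    s=monitor.read_state(); c=cam(name); im=eyes.read_camera(name); cv2.imwrite(f'pics/{n}.png',im)
    np.savez(f'{n}.npz',K=c[0],R=c[1],t=c[2])
    M=Ro.from_rotvec(s['orientation']).as_matrix()
    print('t',s['t'],'tcp',np.round(s['tool_pos'],4),'ang y',np.degrees(np.arctan2(M[1,1],M[0,1])).round(2),'z',M[:,2].round(4),'dq',np.abs(s['dq']).max().round(3),'F',np.round(s['force'],2),'op',s['opening'],s['gripper_force'])
    return s,c,im
def load(n):
    d=np.load(n+'.npz'); return d['K'],d['R'],d['t']
E
python3 - <<'E'
from h import *
s,c,im=look('w2')
for p in [(.4066,-.3465,.022),(.461,-.339,.022),(.6086,-.3208,.05)]: print(proj(c,p))
E
```

```text
t 2.9 tcp [ 0.4623 -0.3352  0.1444] ang y -82.96 z [ 0.0035 -0.003  -1.    ] dq 0.008 F [ 0.21 -0.28  1.21] op 0.09280678548485034 0.0
[321.26731885 290.24872205]
[320.59244342 234.13298435]
[321.61855591  39.31718439]
```

View pics/w2.png

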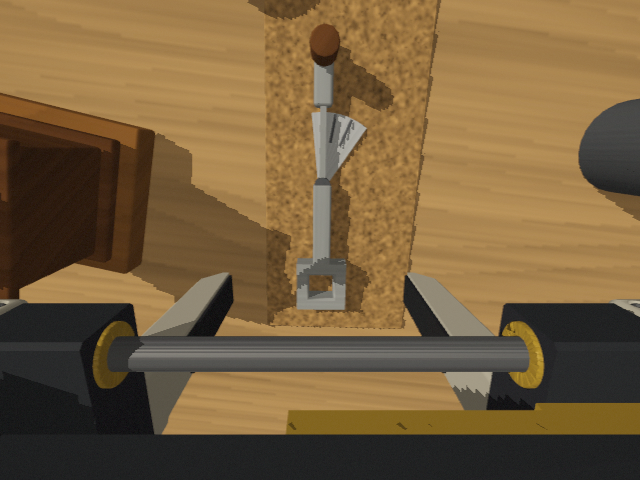

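Run:
```python
from h import *
c=load('w2')
a=np.radians(7.3); ex=np.array([np.cos(a),np.sin(a),0]); ey=np.array([-np.sin(a),np.cos(a),0])
o=np.array([.4066,-.3465,.004])
for z in (.018,0):
  for sx,sy in [(1,1),(1,-1),(-1,-1),(-1,1)]: print(z,sx,sy,proj(c,o+.023*(sx*ex+sy*ey)+[0,0,z]).round(1))
im=cv2.imread('pics/w2.png')[240:320,280:360]
cv2.imwrite('pics/w2c.png',np.hstack([cv2.resize(im,(600,600),interpolation=cv2.INTER_CUBIC)]))
```

```text
0.018 1 1 [296.5 267.5]
0.018 1 -1 [346.  267.3]
0.018 -1 -1 [345.1 312.1]
0.018 -1 1 [297.5 312.4]
0 1 1 [297.5 261.1]
0 1 -1 [344.4 260.9]
0 -1 -1 [343.6 303.6]
0 -1 1 [298.5 303.9]
```

View pics/w2c.png

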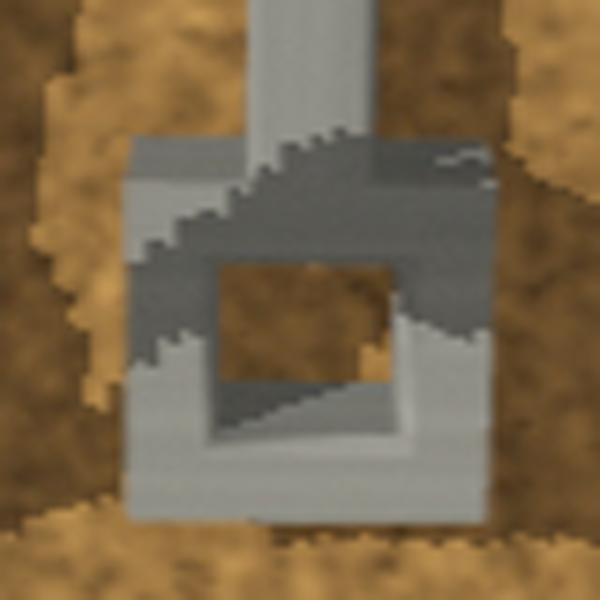

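The crop shows the head's top face centred at full-image (321,287), 3 px off the top-camera estimate, which puts the key origin at about (0.4096, -0.3465). The shank lies in line with the gripper, so I'm descending.

Call:
{"name": "arm_command", "arguments": {"deltas": [[[0.2,-0.45,-3,0,0,0],[0,0,-3,0,0,0],[0,0,-3,0,0,0],[0,0,-2,0,0,0],[0,0,-1.6,0,0,0],[0,0,-1.0,0,0,0],[0,0,0,0,0,0],[0,0,0,0,0,0],[0,0,0,0,0,0]]]}}

```text
t: 3.7
tool_pos: [0.4639, -0.3396, 0.0069]
orientation: [3.134, 0.192, 0.003]
force: [0.3, 0.3, 0.6]
opening: 0.0932
gripper_force: 0.0
```

Call:
{"name": "arm_command", "arguments": {"deltas": [[[0,0,0,0,0,0],[0,0,0,0,0,0],[0,0,0,0,0,0],[0,0,0,0,0,0],[0,0,0,0,0,0],[0,0,0,0,0,0],[0,0,0,0,0,0],[0,0,0,0,0,0],[0,0,0,0,0,0],[0,0,0,0,0,0],[0,0,0,0,0,0],[0,0,0,0,0,0]]], "gripper": -1, "squeeze": 30}}

```text
t: 4.7
tool_pos: [0.4627, -0.3387, 0.0052]
orientation: [-3.136, -0.192, 0.0]
force: [-0.0, 0.0, -0.2]
opening: 0.0177
gripper_force: 0.0
```

Call:
{"name": "arm_command", "arguments": {"deltas": [[[0,0,0.5,0,0,0],[0,0,2,0,0,0],[0,0,3,0,0,0],[0,0,3,0,0,0],[0,0,0,0,0,0],[0,0,0,0,0,0],[0,0,0,0,0,0],[0,0,0,0,0,0]]]}}

```text
t: 5.37
tool_pos: [0.4614, -0.3376, 0.088]
orientation: [-3.133, -0.191, 0.004]
force: [-0.4, 0.1, -3.8]
opening: 0.0155
gripper_force: 30.0
```

Run:
```python
from h import *
s,c,im=look('w3')
cv2.imwrite('pics/w3c.png',cv2.resize(im[200:340,240:420],(720,560),interpolation=cv2.INTER_CUBIC))
```

```text
t 5.3667 tcp [ 0.4614 -0.3376  0.088 ] ang y -83.01 z [-0.0028  0.0025 -1.    ] dq 0.009 F [-0.37  0.09 -3.84] op 0.015513642401261915 29.990836679935455
```

View pics/w3c.png

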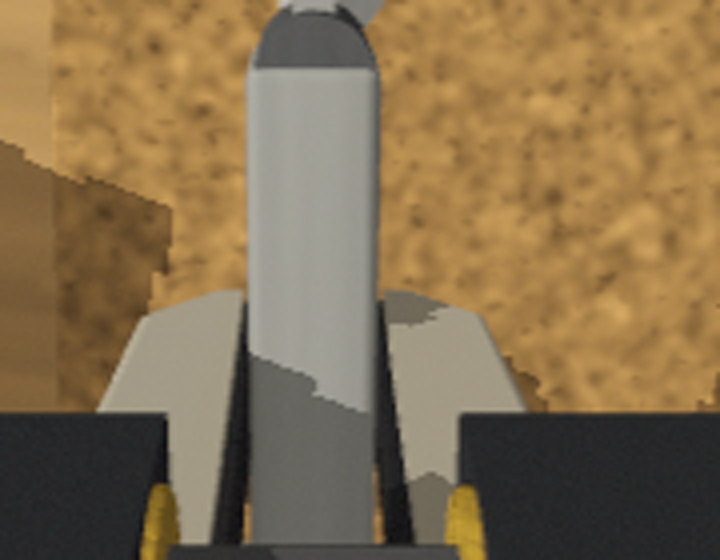

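The grip is straight: shank centred between the pads at full-image u≈318, its far end edge at (318,217).

Run:
```python
from h import *
c=load('w3'); tcp=np.array([.4614,-.3376,.088])
a=np.radians(7.0); ex=np.array([np.cos(a),np.sin(a),0])
for z in (.084,.086,.088):
  p=ray(c,(318.3,217),z+.018); d=p-tcp; print(z,p.round(4),'along',d@ex,'lat',d@np.array([-np.sin(a),np.cos(a),0]))
ss=[]
for i in range(6):
  s=monitor.read_state(); ss.append(s['tool_pos']); eyes.read_camera('wrist')
print(np.std(ss,0),np.mean(ss,0))
# dark-ness: fit of shank edges tilt in image
im=cv2.imread('pics/w3.png')
for v in (222,240,270,280):
  row=im[v,290:350].astype(int); r=row.max(1)-row.min(1); idx=np.where(r<20)[0]+290; print(v,idx.min(),idx.max(),len(idx))
```

```text
0.084 [ 0.5033 -0.3335  0.102 ] along 0.04209279862789344 lat -0.0010389936187866087
0.086 [ 0.5037 -0.3335  0.104 ] along 0.04251383915415106 lat -0.0010413661350627415
0.088 [ 0.5041 -0.3334  0.106 ] along 0.04293487968040879 lat -0.0010437386513388876
[0.00033775 0.00029038 0.00053796] [ 0.46185283 -0.33799346  0.08852703]
222 302 334 33
240 302 334 33
270 303 333 31
280 300 336 37
```

Call:
{"name": "arm_command", "arguments": {"deltas": [[[0,0,2,0,0,0],[0,0,3.5,0,0,0],[0,0,3.5,0,0,0],[0,0,3.5,0,0,0],[0,0,3.5,0,0,0],[0,0,2.0,0,0,0]]]}}

```text
t: 6.22
tool_pos: [0.4637, -0.3396, 0.2752]
orientation: [3.132, 0.192, 0.006]
force: [0.7, -0.7, -3.7]
opening: 0.0157
gripper_force: 30.0
```

Call:
{"name": "arm_command", "arguments": {"deltas": [[[0.3,1.5,0,0,0,2.0],[0.3,3.0,0,0,0,4],[0.3,3.8,0,0,0,6.4],[0.3,4.1,0,0,0,6.4],[0.3,4.1,0,0,0,6.4],[0.3,4.1,0,0,0,6.4],[0.3,4.1,0,0,0,6.4],[0.3,4.1,0,0,0,6.4],[0.3,4.1,0,0,0,6.4],[0.3,4.1,0,0,0,6.4],[0.3,3.0,0,0,0,6.4],[0.3,2.0,0,0,0,6.4]]]}}

```text
t: 7.22
tool_pos: [0.4976, 0.085, 0.2689]
orientation: [-2.448, -1.966, 0.001]
force: [0.6, -1.1, -2.9]
opening: 0.016
gripper_force: 30.0
```

Call:
{"name": "arm_command", "arguments": {"deltas": [[[0,1.0,0,0,0,4.0],[0,0.8,0,0,0,2.7],[0,0,-2.5,0,0,0],[0,0,-3.5,0,0,0],[0,0,-3.5,0,0,0],[0,0,-2.5,0,0,0],[0,0,0,0,0,0],[0,0,0,0,0,0],[0,0,0,0,0,0],[0,0,0,0,0,0]]]}}

```text
t: 8.05
tool_pos: [0.5003, 0.0995, 0.1528]
orientation: [2.338, 2.095, 0.005]
force: [0.9, 0.5, -4.4]
opening: 0.0156
gripper_force: 30.0
```

Run:
```python
from h import *
s,c,im=look('w4'); st,ct,it=look('t4','top'); sc,cs,isc=look('s4','scene')
for p in [(.492,.046,.055),(.498,.0995,.15)]: print(proj(c,p),proj(ct,p),proj(cs,p))
u=proj(cs,(.492,.05,.1)).astype(int); v=proj(ct,(.492,.05,.1)).astype(int)
a=cv2.resize(isc[u[1]-50:u[1]+50,u[0]-50:u[0]+50],(400,400),interpolation=cv2.INTER_CUBIC)
b=cv2.resize(it[v[1]-50:v[1]+50,v[0]-50:v[0]+50],(400,400),interpolation=cv2.INTER_CUBIC)
cv2.imwrite('pics/st4.png',np.hstack([a,b])); print(u,v)
```

```text
t 8.05 tcp [0.5003 0.0995 0.1528] ang y -6.29 z [ 3.9e-03  4.0e-04 -1.0e+00] dq 0.007 F [ 0.88  0.5  -4.35] op 0.01564782215850547 29.990956485271454
t 8.1 tcp [0.5003 0.0995 0.1528] ang y -6.29 z [ 4.1e-03  4.0e-04 -1.0e+00] dq 0.003 F [-0.34  0.33 -4.26] op 0.01574610015311648 29.991000294685364
t 8.15 tcp [0.5002 0.0994 0.1526] ang y -6.29 z [ 3.9e-03  4.0e-04 -1.0e+00] dq 0.008 F [-0.46  0.82 -4.06] op 0.015729796442956728 29.99097168445587
[314.74422474 298.42964572] [312.90137732 227.34161477] [344.42121436 251.30984399]
[313.86156043 285.0195053 ] [288.54485098 220.11166159] [363.72751352 214.12392483]
[346 239] [311 225]
```

View pics/st4.png

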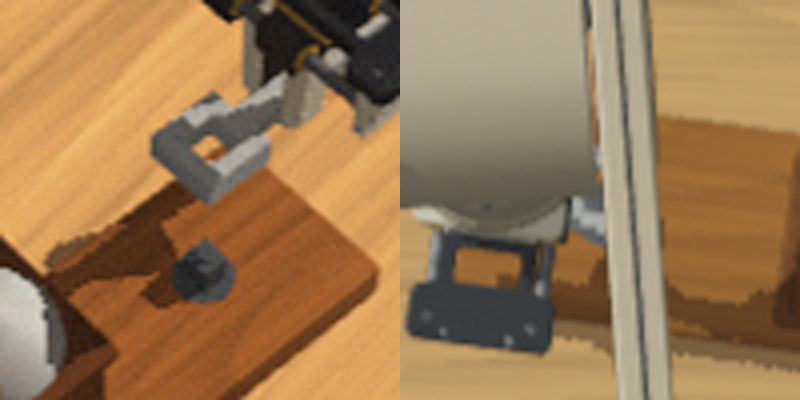

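Scene view: key head held above the foot with its top centre at about (349,224), and screw boss at about (348,251), a few px right of my prediction. I'll shift aside so the wrist camera can see the screw next to the held key.

Call:
{"name": "arm_command", "arguments": {"deltas": [[[-1.5,-1.5,0,0,0,0],[-1.5,-1.5,0,0,0,0],[-1.0,-1.0,0,0,0,0],[0,0,0,0,0,0],[0,0,0,0,0,0],[0,0,0,0,0,0],[0,0,0,0,0,0]]]}}

```text
t: 8.78
tool_pos: [0.4595, 0.0596, 0.1508]
orientation: [2.34, 2.096, 0.002]
force: [-0.3, 0.1, -4.3]
opening: 0.0158
gripper_force: 30.0
```

Run:
```python
from h import *
cs=load('s4')
print('scene head',ray(cs,(349,224),.1685),'screw',ray(cs,(347.75,251),.055))
e=np.array([np.cos(np.radians(83.7)),np.sin(np.radians(83.7))]); print('head from tcp',np.array([.5003,.0995])-.0537*e)
s,c,im=look('w5')
u=proj(c,(.493,.047,.055)); print(u); x,y=int(u[0])-40,int(u[1])-40; print(x,y)
cv2.imwrite('pics/w5c.png',cv2.resize(im[y:y+80,x:x+80],(600,600),interpolation=cv2.INTER_CUBIC))
```

```text
scene head [0.49975014 0.04611068 0.1685    ] screw [0.49718227 0.05183583 0.055     ]
head from tcp [0.49440727 0.0461243 ]
t 8.7833 tcp [0.4595 0.0596 0.1508] ang y -6.29 z [ 1.2e-03  3.0e-04 -1.0e+00] dq 0.007 F [-0.31  0.06 -4.3 ] op 0.015827924399278027 29.991011023521423
[359.55416074 249.61376142]
319 209
```

View pics/w5c.png

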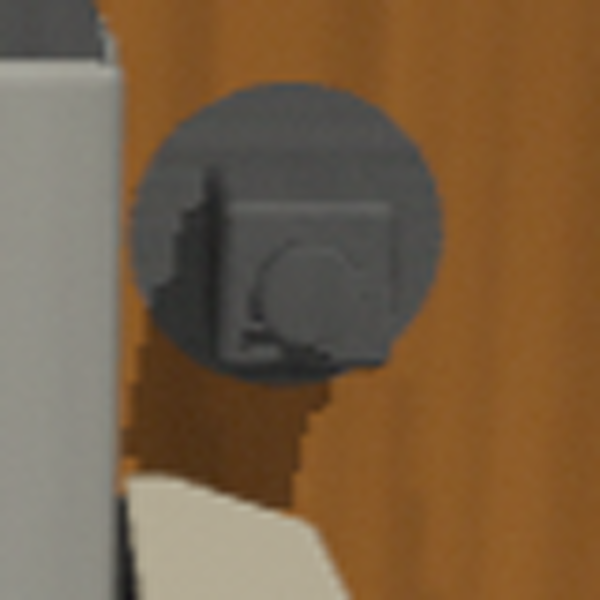

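The crop shows the square screw head aligned with the image axes, so the key yaw is right. Its boss centre is at full-image (360.2,247.9) and its top face centre at (359.4,246.3).

Run:
```python
from h import *
c=load('w5'); b=ray(c,(360.2,247.9),.055); q=ray(c,(359.4,246.3),.052); print('boss',b,'sq',q)
c2=load('w2'); h=ray(c2,(320.9,286.4),.022); print('head w2',h)
# relative to tcp in tool axes (x=cam side, y)
def rel(p,tcp,ang): 
    d=(p-tcp)[:2]; x=np.radians(ang+90); y=np.radians(ang); return d@[np.cos(x),np.sin(x)], d@[np.cos(y),np.sin(y)]
print('screw in tool',rel(b,np.array([.4595,.0596,0]),-6.29),rel(q,np.array([.4595,.0596,0]),-6.29))
print('head in tool at grasp',rel(h,np.array([.4633,-.3392,0]),-83.0))
c3=load('w3'); p=ray(c3,(317.9,216.6),.105); print('end w3',rel(p,np.array([.4618,-.338,0]),-83.0))
# shank end now in w5: edge at crop y~62, x~122 right edge
p=ray(c,(318.5,209+62/7.5-.4),.1508+.016); print('end w5',rel(p,np.array([.4595,.0596,0]),-6.29))
for v in (225,240,260):
  row=cv2.imread('pics/w5.png')[v,290:350].astype(int); r=row.max(1)-row.min(1); i=np.where(r<20)[0]+290; print(v,i.min(),i.max(),len(i))
```

```text
boss [0.49364552 0.04842702 0.055     ] sq [0.49338759 0.04893848 0.052     ]
head w2 [ 0.41046236 -0.34566158  0.022     ]
screw in tool (np.float64(-0.007364703362854884), np.float64(0.03516409240494773)) (np.float64(-0.006884582892696196), np.float64(0.03485167026037736))
head in tool at grasp (np.float64(-0.05323126895617099), np.float64(-2.5877063110852444e-05))
end w3 (np.float64(0.042563551345085576), np.float64(0.00041268032049238205))
end w5 (np.float64(0.042046275737535554), np.float64(0.00015898871931715555))
225 302 349 40
240 302 349 46
260 302 333 32
```

Call:
{"name": "arm_command", "arguments": {"deltas": [[[1.0,1.0,0,0,0,0],[1.5,1.5,0,0,0,0],[1.5,1.75,0,0,0,0],[0,0,-2,0,0,0],[0,0,-3,0,0,0],[0,0,-2.5,0,0,0],[0,0,-1.0,0,0,0],[0,0,0,0,0,0],[0,0,0,0,0,0],[0,0,0,0,0,0],[0,0,0,0,0,0]]]}}

```text
t: 9.75
tool_pos: [0.5004, 0.1019, 0.0674]
orientation: [2.339, 2.095, 0.004]
force: [-0.5, 0.2, -3.2]
opening: 0.0161
gripper_force: 30.0
```

Run:
```python
from h import *
s,c,im=look('s6','scene')
ss=[]
for i in range(4): ss.append(monitor.read_state()['tool_pos']); eyes.read_camera('wrist')
print(np.mean(ss,0))
u=proj(c,(.4935,.049,.07)).astype(int); print(u)
a=cv2.resize(im[u[1]-30:u[1]+30,u[0]-40:u[0]+40],(800,600),interpolation=cv2.INTER_CUBIC)
cv2.imwrite('pics/s6c.png',a)
```

```text
t 9.75 tcp [0.5004 0.1019 0.0674] ang y -6.3 z [ 3.5e-03  4.0e-04 -1.0e+00] dq 0.006 F [-0.47  0.19 -3.16] op 0.016065206814564616 29.99094396829605
[0.49989815 0.10181604 0.06675958]
[345 247]
```

View pics/s6c.png

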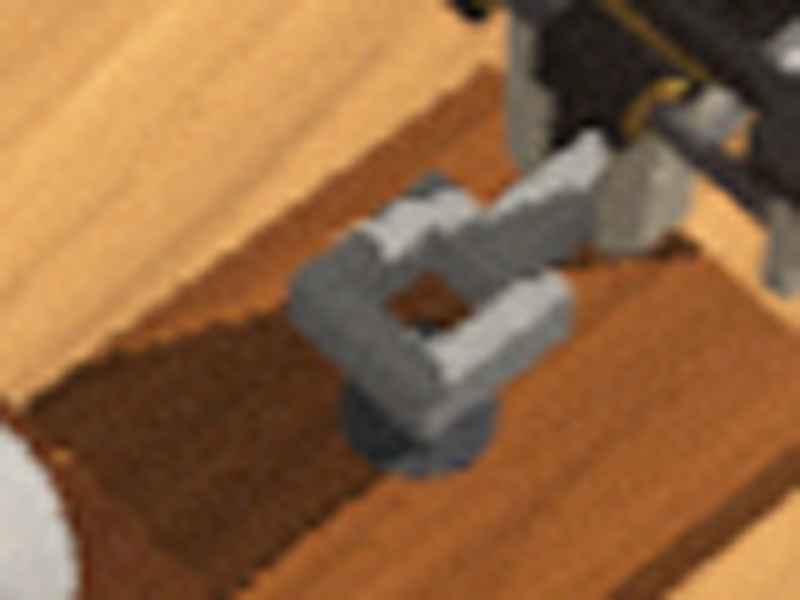

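The key head sits centred over the screw's flange: head top centre near (348,245), flange centre near (346.5,257.5). I'll check this numerically.

Run:
```python
from h import *
c=load('s6'); h=ray(c,(348.05,244.85),.0828); 
for z in (.030,.033): f=ray(c,(346.4,257.4),z); print(h.round(4),f.round(4),(h-f).round(4))
f=ray(c,(346.9,250.6),.055); print(f, h-f)
print(np.array([.4998,.1018])-.0535*np.array([np.cos(np.radians(83.7)),np.sin(np.radians(83.7))]))
```

```text
[0.4979 0.0503 0.0828] [0.4966 0.0492 0.03  ] [0.0014 0.0012 0.0528]
[0.4979 0.0503 0.0828] [0.4977 0.0476 0.033 ] [0.0002 0.0027 0.0498]
[0.49498944 0.05136051 0.055     ] [ 0.00293447 -0.00101358  0.0278    ]
[0.49392921 0.04862309]
```

Call:
{"name": "arm_command", "arguments": {"deltas": [[[0,0,-0.4,0,0,0],[0,0,-0.3,0,0,0],[0,0,-0.3,0,0,0],[0,0,-0.2,0,0,0],[0,0,-0.2,0,0,0],[0,0,-0.2,0,0,0],[0,0,-0.2,0,0,0],[0,0,0,0,0,0],[0,0,0,0,0,0]]]}}

```text
t: 10.75
tool_pos: [0.4986, 0.1017, 0.047]
orientation: [-2.34, -2.096, 0.0]
force: [-0.1, -0.7, -2.4]
opening: 0.0159
gripper_force: 30.0
```

Call:
{"name": "arm_command", "arguments": {"deltas": [[[0,0,-0.2,0,0,0],[0,0,-0.2,0,0,0],[0,0,-0.2,0,0,0],[0,0,-0.2,0,0,0],[0,0,-0.2,0,0,0],[0,0,0,0,0,0],[0,0,0,0,0,0]]]}}

```text
t: 11.33
tool_pos: [0.4985, 0.1017, 0.037]
orientation: [-2.34, -2.096, 0.001]
force: [-0.5, -0.5, -3.6]
opening: 0.0159
gripper_force: 30.0
```

Call:
{"name": "arm_command", "arguments": {"deltas": [[[0,0,-0.1,0,0,0],[0,0,-0.1,0,0,0],[0,0,-0.1,0,0,0],[0,0,0,0,0,0],[0,0,0,0,0,0]]]}}

```text
t: 11.75
tool_pos: [0.4986, 0.1017, 0.0341]
orientation: [-2.34, -2.096, 0.0]
force: [-0.4, -0.1, -1.9]
opening: 0.0156
gripper_force: 30.0
```

Call:
{"name": "arm_command", "arguments": {"deltas": [[[0,0,-0.1,0,0,0],[0,0,-0.1,0,0,0],[0,0,0,0,0,0],[0,0,0,0,0,0]]]}}

```text
t: 12.08
tool_pos: [0.4986, 0.1017, 0.0321]
orientation: [-2.34, -2.096, 0.0]
force: [0.3, 0.2, -3.4]
opening: 0.0158
gripper_force: 30.0
```

Call:
{"name": "arm_command", "arguments": {"deltas": [[[0,0,-0.1,0,0,0],[0,0,0,0,0,0],[0,0,0,0,0,0],[0,0,0,0,0,0]]]}}

```text
t: 12.42
tool_pos: [0.4989, 0.1018, 0.0314]
orientation: [2.34, 2.096, 0.0]
force: [-0.7, -0.4, -0.9]
opening: 0.0156
gripper_force: 30.0
```

Call:
{"name": "arm_command", "arguments": {"deltas": [[[0,0,0,0,0,0],[0,0,0,0,0,0],[0,0,0,0,0,0],[0,0,0,0,0,0],[0,0,0,0,0,0],[0,0,0,0,0,0],[0,0,0,0,0,0],[0,0,0,0,0,0]]], "gripper": 0.2}}

```text
t: 13.08
tool_pos: [0.4987, 0.1017, 0.0312]
orientation: [2.34, 2.096, 0.0]
force: [-0.6, -0.1, 0.5]
opening: 0.0555
gripper_force: 0.0
```

Run:
```python
from h import *
s,c,im=look('w7'); 
old=cv2.imread('pics/w5.png')
for v in (225,240,260):
  r=im[v,280:360].astype(int); r=r.max(1)-r.min(1); i=np.where(r<20)[0]+280; print(v,i.min(),i.max(),len(i))
# knob expected
for yaw in (78,83.7,90):
  p=np.array([.4935,.0486,.076])+.2*np.array([np.cos(np.radians(yaw)),np.sin(np.radians(yaw)),0]); print(yaw,p,proj(c,p))
print('bowl',ray(load('t4'),(145,267),.05))
```

```text
t 13.0833 tcp [0.4987 0.1017 0.0312] ang y -6.3 z [ 0. -0. -1.] dq 0.002 F [-0.62 -0.13  0.51] op 0.05552775737234554 0.0
225 302 334 33
240 302 334 33
260 302 334 33
78 [0.53508234 0.24422952 0.076     ] [ 387.57112578 -106.86777733]
83.7 [0.51544686 0.24739219 0.076     ] [ 320.45292465 -111.06190931]
90 [0.4935 0.2486 0.076 ] [ 246.31591979 -106.01192608]
bowl [0.38924634 0.43516435 0.05      ]
```

The key did not move on release. Next I lift clear and go over the knob.

Call:
{"name": "arm_command", "arguments": {"deltas": [[[0,0,0,0,0,0],[0,0,1,0,0,0],[0,0,2,0,0,0],[0,0,3,0,0,0],[0,0,2.5,0,0,0],[0.3,2.6,0,0,0,0],[0.4,3,0,0,0,0],[0.4,3,0,0,0,0],[0.3,3,0,0,0,0],[0.27,2.97,0,0,0,0],[0,0,0,0,0,0],[0,0,0,0,0,0]]], "gripper": 0.4}}

```text
t: 14.13
tool_pos: [0.5154, 0.2489, 0.1169]
orientation: [2.337, 2.099, 0.001]
force: [0.6, 0.5, -0.1]
opening: 0.0649
gripper_force: 0.0
```

Run:
```python
from h import *
s,c,im=look('s8','scene')
# knob: reddish-brown blob in scene near prediction
b=np.array([.4935,.0486,.03])
for yaw in (75,83.7,92):
  e=np.array([np.cos(np.radians(yaw)),np.sin(np.radians(yaw)),0]); print(yaw,proj(c,b+.2*e+[0,0,.046]),proj(c,b+.11*e+[0,0,.012]))
s,c,im=look('w8')
print(proj(c,b+[0.0219,.1988,.046]))
```

```text
t 14.1333 tcp [0.5154 0.2489 0.1169] ang y -6.15 z [ 4.e-04  1.e-04 -1.e+00] dq 0.04 F [ 0.65  0.53 -0.13] op 0.06493705422216459 0.0
75 [414.5199043  208.50229245] [383.13966435 233.25217699]
83.7 [405.97878624 200.70061713] [378.60978977 228.79402669]
92 [396.78847444 194.30662226] [373.64925131 225.10727361]
t 14.1833 tcp [0.5153 0.2477 0.1166] ang y -6.22 z [ 1.e-04 -4.e-04 -1.e+00] dq 0.026 F [ 0.28 -0.69 -0.05] op 0.06504713198419419 0.0
[318.13433876 262.04710658]
```

Run:
```python
from h import *
k=cv2.imread('pics/w2.png')[32:48,316:332].reshape(-1,3).astype(float); print(k.mean(0),k.std(0))
im=cv2.imread('pics/w8.png').astype(float); h=im
m=(im[...,2]<130)&(im[...,2]-im[...,0]>25)&(im[...,2]/(im[...,1]+1)>1.6); m=m.astype(np.uint8); m[330:]=0
n,l,st,ce=cv2.connectedComponentsWithStats(m)
for i in np.argsort(-st[1:,4])[:6]+1: print(st[i],ce[i].round(1))
g=np.array([[ '#' if m[v,u] else '.' for u in range(260,380,3)] for v in range(220,300,5)])
print('\n'.join(''.join(r) for r in g))
```

```text
[ 30.78125     61.35546875 101.31640625] [2.38791718 2.81919505 4.22204552]
[303 237  31  40 877] [318.1 256.1]
........................................
........................................
........................................
........................................
.................#.####.................
................########................
...............####.#####...............
...............##########...............
...............##########...............
...............####.#####...............
................######.#................
..................###...................
........................................
........................................
........................................
........................................
```

The colour blob for the knob is exactly where predicted (u 303–334). I descend and grip it.

Call:
{"name": "arm_command", "arguments": {"deltas": [[[0,0,-1.5,0,0,0],[0,0,-2,0,0,0],[0,0,-2,0,0,0],[0,0,-1.3,0,0,0],[0,0,0,0,0,0],[0,0,0,0,0,0],[0,0,0,0,0,0]]]}}

```text
t: 14.82
tool_pos: [0.5163, 0.2472, 0.0494]
orientation: [2.34, 2.095, 0.002]
force: [0.3, -0.5, -0.1]
opening: 0.0652
gripper_force: 0.0
```

Call:
{"name": "arm_command", "arguments": {"deltas": [[[0,0,0,0,0,0],[0,0,0,0,0,0],[0,0,0,0,0,0],[0,0,0,0,0,0],[0,0,0,0,0,0],[0,0,0,0,0,0],[0,0,0,0,0,0],[0,0,0,0,0,0],[0,0,0,0,0,0],[0,0,0,0,0,0]]], "gripper": -1, "squeeze": 25}}

```text
t: 15.65
tool_pos: [0.5154, 0.2475, 0.0482]
orientation: [-2.34, -2.096, 0.0]
force: [0.2, -0.3, 0.6]
opening: 0.0215
gripper_force: 25.0
```

Run:
```python
from h import *
S=np.array([.4935,.0486]); a0=np.radians(83.7)
r=lambda a,l: l*np.array([np.cos(a),np.sin(a)])
K=lambda s,h: S+r(a0-s,.095)+r(a0-s-h,.105)
p=K(0,0)
for s,h in [(.04,0),(.08,0),(.12,0),(.15,0),(.17,0),(.16,.05),(.165,.1),(.17,.15),(.175,.2),(.175,.25),(.18,.3)]:
    q=K(s,h); print(s,h,((q-K(0,0))*100).round(2),'step',((q-p)*100).round(2)); p=q
s=monitor.read_state(); print(s['tool_pos'],s['force'],s['opening'],s['wrist_torque'])
```

```text
0.04 0 [ 0.79 -0.1 ] step [ 0.79 -0.1 ]
0.08 0 [ 1.58 -0.24] step [ 0.79 -0.14]
0.12 0 [ 2.36 -0.41] step [ 0.78 -0.17]
0.15 0 [ 2.95 -0.55] step [ 0.58 -0.15]
0.17 0 [ 3.33 -0.66] step [ 0.39 -0.11]
0.16 0.05 [ 3.64 -0.76] step [ 0.31 -0.1 ]
0.165 0.1 [ 4.23 -0.97] step [ 0.59 -0.21]
0.17 0.15 [ 4.81 -1.2 ] step [ 0.58 -0.24]
0.175 0.2 [ 5.37 -1.47] step [ 0.56 -0.27]
0.175 0.25 [ 5.83 -1.73] step [ 0.46 -0.26]
0.18 0.3 [ 6.36 -2.05] step [ 0.53 -0.32]
[0.51538722 0.24747503 0.04817343] [ 0.15433143 -0.26551124  0.64558724] 0.02145391852231091 [-0.06761011  0.08410641  0.04047375]
```

Knob gripped, opening 21.5 mm. I take up the slack along the arc first.

Call:
{"name": "arm_command", "arguments": {"deltas": [[[0.4,-0.05,0,0,0,-1.15],[0.4,-0.05,0,0,0,-1.15],[0.4,-0.07,0,0,0,-1.15],[0.4,-0.07,0,0,0,-1.15],[0.4,-0.08,0,0,0,-1.15],[0.4,-0.09,0,0,0,-1.15],[0,0,0,0,0,0],[0,0,0,0,0,0],[0,0,0,0,0,0]]]}}

```text
t: 16.4
tool_pos: [0.5397, 0.2432, 0.0482]
orientation: [2.462, 1.951, 0.0]
force: [-0.2, -0.0, -0.7]
opening: 0.0214
gripper_force: 25.0
```

Call:
{"name": "arm_command", "arguments": {"deltas": [[[0.4,-0.1,0,0,0,-1.15],[0.4,-0.1,0,0,0,-1.15],[0.2,-0.06,0,0,0,-1.0],[0,0,0,0,0,0],[0,0,0,0,0,0],[0,0,0,0,0,0]]]}}

```text
t: 16.9
tool_pos: [0.5495, 0.2406, 0.0482]
orientation: [2.517, 1.88, -0.0]
force: [-0.3, -0.9, 0.3]
opening: 0.0219
gripper_force: 25.0
```

Call:
{"name": "arm_command", "arguments": {"deltas": [[[0.2,-0.06,0,0,0,-1.0],[0.2,-0.07,0,0,0,-1.0],[0.2,-0.07,0,0,0,-1.0],[0,0,0,0,0,0],[0,0,0,0,0,0],[0,0,0,0,0,0]]]}}

```text
t: 17.4
tool_pos: [0.5555, 0.2386, 0.0482]
orientation: [2.565, 1.813, 0.0]
force: [0.3, -1.1, -0.0]
opening: 0.0211
gripper_force: 25.0
```

```bash
cat >> h.py <<'E'
def avg(n=4):
    F=[];P=[];T=[]
    for i in range(n):
        s=monitor.read_state(); F.append(s['force']);P.append(s['tool_pos']);T.append(s['wrist_torque']); eyes.read_camera('wrist')
    print(s['t'],'F',np.mean(F,0).round(2),'P',np.mean(P,0).round(4),'T',np.mean(T,0).round(3),'op',s['opening'])
E
python3 -c "
from h import *
avg()"
```

```text
17.55 F [ 0.35 -1.01  0.07] P [0.5555 0.2387 0.0482] T [-0.267  0.063  0.202] op 0.021699431344959386
```

Call:
{"name": "arm_command", "arguments": {"deltas": [[[0.25,-0.1,0,0,0,-1.2],[0.25,-0.1,0,0,0,-1.2],[0.25,-0.1,0,0,0,-1.2],[0.2,-0.1,0,0,0,-1.2],[0,0,0,0,0,0],[0,0,0,0,0,0],[0,0,0,0,0,0]]]}}

```text
t: 18.18
tool_pos: [0.5651, 0.2349, 0.0483]
orientation: [-2.639, -1.704, -0.001]
force: [0.5, 1.1, -0.9]
opening: 0.0215
gripper_force: 25.0
```

```bash
python3 -c "
from h import *
avg()"
```

```text
18.3333 F [ 0.4   1.96 -0.53] P [0.565  0.235  0.0482] T [ 0.292 -0.016  0.313] op 0.0216581702923004
```

Call:
{"name": "arm_command", "arguments": {"deltas": [[[0.25,-0.11,0,0,0,-1.2],[0.25,-0.11,0,0,0,-1.2],[0.25,-0.11,0,0,0,-1.2],[0.25,-0.12,0,0,0,-1.2],[0,0,0,0,0,0],[0,0,0,0,0,0],[0,0,0,0,0,0]]]}}

```text
t: 18.97
tool_pos: [0.575, 0.2304, 0.0483]
orientation: [-2.708, -1.592, -0.0]
force: [0.4, 4.8, 0.4]
opening: 0.0217
gripper_force: 25.0
```

```bash
python3 -c "
from h import *
avg()
s,c,im=look('s9','scene')"
```

```text
19.1167 F [ 0.12  4.25 -0.08] P [0.575  0.2304 0.0482] T [0.704 0.07  0.317] op 0.021368661913173412
t 19.1667 tcp [0.5749 0.2304 0.0482] ang y -29.09 z [ 2.e-04  2.e-04 -1.e+00] dq 0.002 F [ 0.97  4.66 -0.61] op 0.021436117888470864 24.999892115592957
```

```bash
cat > fit.py <<'E'
from h import *
from scipy.optimize import differential_evolution
def fit(n,hmax=.5):
    c=load(n); im=cv2.imread(f'pics/{n}.png').astype(int)
    m=((im.max(2)-im.min(2))<22)&(im.max(2)>55)
    m=m.astype(np.uint8); Z=np.zeros((480,640),np.uint8)
    S=np.array([.4935,.0486,.03])
    def poly(S,a,pts,z):
        R=np.array([[np.cos(a),-np.sin(a)],[np.sin(a),np.cos(a)]])
        P=[np.r_[S[:2]+R@np.array(p),z] for p in pts]; return np.array([proj(c,p) for p in P])
    W=8
    def score(v):
        a,dx,dy=v; img=np.zeros((480,640),np.uint8); ring=img.copy()
        for pts in ([(-.023,-.023),(.023,-.023),(.023,.023),(-.023,.023)],[(.0,-.008),(.096,-.008),(.096,.008),(0,.008)]):
            q=[np.r_[poly(S+[dx,dy,0],a,pts,z)] for z in (.03,.048)]
            hull=cv2.convexHull(np.vstack(q).astype(np.float32))
            cv2.fillPoly(img,[np.round(hull*16).astype(np.int32)],1,shift=4)
        k=cv2.dilate(img,np.ones((7,7)))-img
        hole=poly(S+[dx,dy,0],a,[(0,0)],.048)[0]; 
        b=img.astype(bool).copy(); r=k.astype(bool)
        # ignore flange area beneath and gripper area beyond the shank
        return -(m[b].mean()-m[r].mean())
    r=differential_evolution(score,[(np.radians(55),np.radians(95)),(-.008,.012),(-.008,.012)],seed=1,maxiter=40,popsize=12)
    return np.degrees(r.x[0]),r.x[1:],-r.fun
if __name__=='__main__':
    import sys
    for n in sys.argv[1:]: print(n,fit(n))
E
timeout 200 python3 fit.py s8 s9
```

```text
s8 (np.float64(81.87955850566905), array([0.00290718, 0.00094964]), np.float64(0.7273812394795754))
s9 (np.float64(71.30694847160937), array([0.00259793, 0.0021161 ]), np.float64(0.7311164192370186))
```

Call:
{"name": "arm_command", "arguments": {"deltas": [[[0.2,-0.09,0,0,0,0],[0.2,-0.09,0,0,0,0],[0.2,-0.09,0,0,0,0],[0.2,-0.09,0,0,0,0],[0,0,0,0,0,0],[0,0,0,0,0,0],[0,0,0,0,0,0]]]}}

```text
t: 19.8
tool_pos: [0.5815, 0.2273, 0.048]
orientation: [-2.707, -1.59, 0.003]
force: [-6.3, 5.9, 1.7]
opening: 0.0217
gripper_force: 25.0
```

```bash
python3 -c "
from h import *
avg()
s,c,im=look('s10','scene')
from fit import fit
print(fit('s10'))"
```

```text
19.95 F [-5.91  6.39  2.5 ] P [0.5815 0.2273 0.0479] T [ 1.136  1.178 -0.276] op 0.021412059740417946
t 20.0 tcp [0.5815 0.2273 0.0479] ang y -29.12 z [-2.9e-03  8.0e-04 -1.0e+00] dq 0.001 F [-6.    6.18  3.3 ] op 0.021285319457996145 25.002549290657043
(np.float64(68.2283732415117), array([0.00488131, 0.00106748]), np.float64(0.7358375578270866))
```

Call:
{"name": "arm_command", "arguments": {"deltas": [[[0.2,-0.13,0,0,0,0],[0.2,-0.13,0,0,0,0],[0.2,-0.13,0,0,0,0],[0.2,-0.13,0,0,0,0],[0,0,0,0,0,0],[0,0,0,0,0,0],[0,0,0,0,0,0]]]}}

```text
t: 20.63
tool_pos: [0.5897, 0.2232, 0.048]
orientation: [-2.706, -1.59, 0.001]
force: [-4.2, 10.8, 1.0]
opening: 0.0215
gripper_force: 25.0
```

```bash
python3 -c "
from h import *
avg()
s,c,im=look('s11','scene')
from fit import fit
print(fit('s11'))"
```

```text
20.7833 F [-4.7  11.31  1.52] P [0.5897 0.2232 0.048 ] T [ 1.964  0.947 -0.362] op 0.021130106443907608
t 20.8333 tcp [0.5897 0.2233 0.048 ] ang y -29.11 z [-0.0022  0.0026 -1.    ] dq 0.002 F [-4.05 11.69  1.58] op 0.02129240851789118 25.001141130924225
(np.float64(69.44786981519258), array([0.00408445, 0.00054925]), np.float64(0.7361132032838743))
```

Call:
{"name": "arm_command", "arguments": {"deltas": [[[0.15,-0.04,0,0,0,0],[0.15,-0.04,0,0,0,0],[0.1,-0.02,0,0,0,0],[0,0,0,0,0,0],[0,0,0,0,0,0],[0,0,0,0,0,0],[0,0,0,0,0,0],[0,0,0,0,0,0],[0,0,0,0,0,0],[0,0,0,0,0,0],[0,0,0,0,0,0],[0,0,0,0,0,0]]]}}

```text
t: 21.88
tool_pos: [0.5931, 0.2215, 0.0478]
orientation: [-2.706, -1.59, 0.004]
force: [-7.3, 8.7, 4.2]
opening: 0.0217
gripper_force: 25.0
```

```bash
python3 -c "
from h import *
avg(6)
s,c,im=look('s12','scene')
from fit import fit
print(fit('s12'))"
```

```text
22.1333 F [-7.11  8.23  3.12] P [0.5931 0.2215 0.0478] T [ 1.459  1.461 -0.277] op 0.02151794317617553
t 22.1833 tcp [0.593  0.2215 0.0478] ang y -29.11 z [-0.0037  0.0012 -1.    ] dq 0.001 F [-7.13  8.53  2.89] op 0.021603839966880367 25.00566691160202
(np.float64(67.84333439303072), array([0.0045189 , 0.00136698]), np.float64(0.7340369539322419))
```

Call:
{"name": "arm_command", "arguments": {"deltas": [[[0,0,0,0,0,0],[0,0,0,0,0,0],[0,0,0,0,0,0],[0,0,0,0,0,0],[0,0,0,0,0,0],[0,0,0,0,0,0]]]}}

```text
t: 22.73
tool_pos: [0.593, 0.2215, 0.0478]
orientation: [-2.706, -1.59, 0.004]
force: [-7.7, 8.4, 3.2]
opening: 0.0213
gripper_force: 25.0
```

Call:
{"name": "arm_command", "arguments": {"deltas": [[[-0.42,0.25,0,0,0,1.33],[-0.42,0.25,0,0,0,1.33],[-0.42,0.25,0,0,0,1.33],[-0.42,0.25,0,0,0,1.33],[-0.45,0.19,0,0,0,1.33],[-0.45,0.19,0,0,0,1.33],[-0.45,0.19,0,0,0,1.33],[-0.45,0.19,0,0,0,1.33],[-0.46,0.11,0,0,0,1.33],[-0.46,0.11,0,0,0,1.33],[-0.46,0.11,0,0,0,1.33],[-0.46,0.11,0,0,0,1.33]]]}}

```text
t: 23.73
tool_pos: [0.5415, 0.2427, 0.0484]
orientation: [2.459, 1.955, 0.001]
force: [2.6, 3.7, -1.1]
opening: 0.0212
gripper_force: 25.0
```

```bash
python3 -c "
from h import *
avg(4)"
```

```text
23.8833 F [ 2.8   3.82 -0.55] P [0.5412 0.2427 0.0483] T [ 0.557 -0.461  0.389] op 0.021432839909693076
```

Call:
{"name": "arm_command", "arguments": {"deltas": [[[-0.43,0.1,0,0,0,1.15],[-0.43,0.1,0,0,0,1.15],[-0.43,0.09,0,0,0,1.15],[-0.43,0.07,0,0,0,1.15],[-0.43,0.07,0,0,0,1.15],[-0.43,0.05,0,0,0,1.15],[0,0,0,0,0,0],[0,0,0,0,0,0]]], "squeeze": 8}}

```text
t: 24.6
tool_pos: [0.5155, 0.247, 0.0481]
orientation: [-2.339, -2.097, 0.001]
force: [1.3, -0.5, 0.4]
opening: 0.022
gripper_force: 8.0
```

```bash
python3 -c "
from h import *
avg(4)"
```

```text
24.75 F [ 0.6  -0.3   0.47] P [0.5156 0.247  0.0481] T [-0.144 -0.016 -0.009] op 0.021628300622412652
```

Call:
{"name": "arm_command", "arguments": {"deltas": [[[0,0,0,0,0,0],[0,0,0,0,0,0],[0,0,0,0,0,0],[0,0,0,0,0,0],[0,0,0,0,0,0],[0,0,0,0,0,0],[0,0,1,0,0,0],[0,0,2.5,0,0,0],[0,0,3,0,0,0],[0,0,0.4,0,0,0]]], "gripper": 0.4}}

```text
t: 25.63
tool_pos: [0.519, 0.2485, 0.1238]
orientation: [2.337, 2.095, 0.012]
force: [-0.3, 0.0, 1.3]
opening: 0.0656
gripper_force: 0.0
```

Call:
{"name": "arm_command", "arguments": {"deltas": [[[-0.3,-2.5,0,0,0,0],[-0.4,-3,0,0,0,0],[-0.4,-3,0,0,0,0],[-0.3,-3,0,0,0,0],[-0.3,-3,0,0,0,0],[0,0,0,0,0,0],[0,0,0,0,0,0],[0,0,0,0,0,0],[0,0,0,0,0,0]]]}}

```text
t: 26.38
tool_pos: [0.4992, 0.1032, 0.1176]
orientation: [2.338, 2.098, 0.001]
force: [0.1, 0.2, 0.2]
opening: 0.0648
gripper_force: 0.0
```

Run:
```python
from h import *
s,c,im=look('w13')
S=np.array([.4935,.0486,.048])
for yaw in (78,83.7,88):
  e=np.array([np.cos(np.radians(yaw)),np.sin(np.radians(yaw)),0]); print(yaw,proj(c,S+.096*e),proj(c,S+.06*e))
im=im.astype(int); m=(im.max(2)-im.min(2))<22
for v in range(195,300,8):
  i=np.where(m[v,270:370])[0]+270; print(v,(i.min(),i.max(),len(i)) if len(i) else None)
```

```text
t 26.3833 tcp [0.4992 0.1032 0.1176] ang y -6.2 z [ 6.e-04  4.e-04 -1.e+00] dq 0.008 F [0.07 0.24 0.24] op 0.06480517360333353 0.0
78 [331.83196959 194.33675755] [326.37992623 242.49282496]
83.7 [318.48840252 193.6464066 ] [318.36405577 242.0950428 ]
88 [308.40964438 194.00514782] [312.31025752 242.30265553]
195 (np.int64(310), np.int64(329), 20)
203 (np.int64(309), np.int64(330), 22)
211 (np.int64(310), np.int64(330), 21)
219 (np.int64(310), np.int64(330), 21)
227 (np.int64(310), np.int64(330), 21)
235 (np.int64(310), np.int64(330), 21)
243 (np.int64(310), np.int64(330), 21)
251 (np.int64(310), np.int64(330), 21)
259 (np.int64(310), np.int64(330), 21)
267 (np.int64(310), np.int64(329), 20)
275 (np.int64(310), np.int64(329), 20)
283 (np.int64(293), np.int64(347), 55)
291 (np.int64(291), np.int64(349), 59)
299 (np.int64(291), np.int64(349), 59)
```

The shank is aligned and centred under the gripper. I descend and grip.

Call:
{"name": "arm_command", "arguments": {"deltas": [[[0.05,-0.1,-2,0,0,0],[0,0,-2.5,0,0,0],[0,0,-2,0,0,0],[0,0,-1.3,0,0,0],[0,0,-0.7,0,0,0],[0,0,0,0,0,0],[0,0,0,0,0,0],[0,0,0,0,0,0]]]}}

```text
t: 27.1
tool_pos: [0.5, 0.1018, 0.0327]
orientation: [2.338, 2.098, 0.001]
force: [-0.3, 0.2, -0.4]
opening: 0.065
gripper_force: 0.0
```

Call:
{"name": "arm_command", "arguments": {"deltas": [[[0,0,0,0,0,0],[0,0,0,0,0,0],[0,0,0,0,0,0],[0,0,0,0,0,0],[0,0,0,0,0,0],[0,0,0,0,0,0],[0,0,0,0,0,0],[0,0,0,0,0,0],[0,0,0,0,0,0],[0,0,0,0,0,0]]], "gripper": -1, "squeeze": 30}}

```text
t: 27.93
tool_pos: [0.4996, 0.1012, 0.0322]
orientation: [2.339, 2.097, 0.0]
force: [0.6, 0.8, -0.6]
opening: 0.0158
gripper_force: 30.0
```

Call:
{"name": "arm_command", "arguments": {"deltas": [[[0,0,0.2,0,0,0],[0,0,0.3,0,0,0],[0,0,0.4,0,0,0],[0,0,0.4,0,0,0],[0,0,0,0,0,0],[0,0,0,0,0,0],[0,0,0,0,0,0]]]}}

```text
t: 28.52
tool_pos: [0.4994, 0.1013, 0.0452]
orientation: [2.339, 2.097, 0.0]
force: [-0.2, -0.2, -3.1]
opening: 0.0158
gripper_force: 30.0
```

Call:
{"name": "arm_command", "arguments": {"deltas": [[[0,0,1.0,0,0,0],[0,0,2.5,0,0,0],[0,0,3.5,0,0,0],[0,0,3.5,0,0,0],[0,0,3.5,0,0,0],[0,0,3.5,0,0,0],[0,0,3.5,0,0,0],[0,0,2.0,0,0,0],[0,0,0,0,0,0]]]}}

```text
t: 29.27
tool_pos: [0.5019, 0.1015, 0.2821]
orientation: [2.335, 2.093, 0.013]
force: [-0.1, -0.7, -2.5]
opening: 0.0158
gripper_force: 30.0
```

Call:
{"name": "arm_command", "arguments": {"deltas": [[[-0.3,-1.8,0,0,0,-2.8],[-0.3,-3.1,0,0,0,-5],[-0.3,-4.0,0,0,0,-6.6],[-0.3,-4.1,0,0,0,-6.6],[-0.3,-4.1,0,0,0,-6.6],[-0.3,-4.1,0,0,0,-6.6],[-0.3,-4.1,0,0,0,-6.6],[-0.3,-4.1,0,0,0,-6.6],[-0.3,-4.1,0,0,0,-6.6],[-0.3,-4.1,0,0,0,-6.6],[-0.3,-3.4,0,0,0,-6.6],[-0.3,-2.5,0,0,0,-6.6]]]}}

```text
t: 30.27
tool_pos: [0.4618, -0.3363, 0.2727]
orientation: [-3.129, -0.261, 0.004]
force: [-0.2, 0.3, -3.6]
opening: 0.0156
gripper_force: 30.0
```

Call:
{"name": "arm_command", "arguments": {"deltas": [[[0,-1.5,0,0,0,-3.0],[0,0,-2,0,0,0],[0,0,-3.5,0,0,0],[0,0,-3.5,0,0,0],[0,0,-3.5,0,0,0],[0,0,-3.5,0,0,0],[0,0,-3.5,0,0,0],[0,0,-2.0,0,0,0],[0,0,0,0,0,0],[0,0,0,0,0,0],[0,0,0,0,0,0]]]}}

```text
t: 31.18
tool_pos: [0.4639, -0.3492, 0.0613]
orientation: [3.135, 0.191, 0.001]
force: [0.0, 0.3, -2.9]
opening: 0.0158
gripper_force: 30.0
```

```bash
python3 -c "
from h import *
look('w14');avg(4)"
```

```text
t 31.1833 tcp [ 0.4639 -0.3492  0.0613] ang y -83.04 z [ 8.e-04 -8.e-04 -1.e+00] dq 0.029 F [ 0.03  0.3  -2.89] op 0.015809177031565737 29.99646484851837
31.3833 F [ 0.06 -0.37 -2.92] P [ 0.4647 -0.3499  0.0625] T [-0.011  0.132 -0.028] op 0.01553663049749578
```

Call:
{"name": "arm_command", "arguments": {"deltas": [[[0,0,-1.5,0,0,0],[0,0,-1.5,0,0,0],[0,0,-1.0,0,0,0],[0,0,-0.5,0,0,0],[0,0,-0.4,0,0,0],[0,0,-0.3,0,0,0],[0,0,0,0,0,0],[0,0,0,0,0,0],[0,0,0,0,0,0]]]}}

```text
t: 32.18
tool_pos: [0.4639, -0.3492, 0.0089]
orientation: [3.135, 0.191, 0.001]
force: [0.5, 0.5, -3.9]
opening: 0.016
gripper_force: 30.0
```

```bash
python3 -c "
from h import *
avg(5)"
```

```text
32.3833 F [-0.11  0.19 -3.62] P [ 0.4638 -0.3491  0.0088] T [-0.014  0.141 -0.018] op 0.015836309359466307
```

Call:
{"name": "arm_command", "arguments": {"deltas": [[[0,0,-0.1,0,0,0],[0,0,-0.1,0,0,0],[0,0,-0.06,0,0,0],[0,0,0,0,0,0],[0,0,0,0,0,0],[0,0,0,0,0,0]]]}}

```text
t: 32.93
tool_pos: [0.4636, -0.3489, 0.0063]
orientation: [3.136, 0.191, 0.0]
force: [-2.8, 2.8, 6.3]
opening: 0.0162
gripper_force: 30.0
```

```bash
python3 -c "
from h import *
avg(5)"
```

```text
33.1333 F [-2.92  2.75  5.79] P [ 0.4636 -0.3489  0.0062] T [ 0.474  0.707 -0.025] op 0.01562777543874311
```

Contact with the mat: upward force 5.8 N. I release and retreat.

Call:
{"name": "arm_command", "arguments": {"deltas": [[[0,0,0,0,0,0],[0,0,0,0,0,0],[0,0,0,0,0,0],[0,0,0,0,0,0],[0,0,0,0,0,0],[0,0,0,0,0,0],[0,0,0,0,0,0],[0,0,0,0,0,0]]], "gripper": 0.4}}

```text
t: 33.85
tool_pos: [0.4634, -0.3488, 0.0056]
orientation: [-3.136, -0.191, 0.0]
force: [-0.5, -0.2, -0.5]
opening: 0.0628
gripper_force: 0.0
```

Call:
{"name": "arm_command", "arguments": {"deltas": [[[0,0,1,0,0,0],[0,0,2,0,0,0],[0,0,3,0,0,0],[0,0,3.5,0,0,0],[0,0,3.5,0,0,0],[0,0,1,0,0,0],[0,0,0,0,0,0],[0,0,0,0,0,0],[0,0,0,0,0,0],[0,0,0,0,0,0]]]}}

```text
t: 34.68
tool_pos: [0.4624, -0.3478, 0.1433]
orientation: [-3.133, -0.19, 0.004]
force: [-0.3, 0.2, 0.7]
opening: 0.0653
gripper_force: 0.0
```

Run:
```python
from h import *
s,c,im=look('w15'); im=im.astype(int); m=(im.max(2)-im.min(2))<22
for v in (100,150,190,215,240,255,275,290,300):
  i=np.where(m[v,270:370])[0]+270; print(v,(i.min(),i.max(),len(i)) if len(i) else None)
b=((im[...,2]<130)&(im[...,2]-im[...,0]>25)&(im[...,2]/(im[...,1]+1)>1.6)).astype(np.uint8); b[130:]=0; b[:,:270]=0;b[:,380:]=0
n,l,st,ce=cv2.connectedComponentsWithStats(b)
for i in np.argsort(-st[1:,4])[:3]+1: print(st[i],ce[i])
print([proj(c,p).round(1) for p in [(.4105,-.3555,.022),(.609,-.331,.05)]])
c2,im2=cam('top'),eyes.read_camera('top'); a=cv2.imread('pics/top0.png')
for n,(x,y) in dict(mug=(347,120),beaker=(409,133),bowl=(145,267)).items(): print(n,np.abs(im2[y-30:y+30,x-30:x+30].astype(int)-a[y-30:y+30,x-30:x+30]).mean())
```

```text
t 34.6833 tcp [ 0.4624 -0.3478  0.1433] ang y -83.04 z [-0.0027  0.0024 -1.    ] dq 0.004 F [-0.3   0.15  0.69] op 0.06526228113936004 0.0
100 (np.int64(311), np.int64(328), 18)
150 (np.int64(313), np.int64(346), 34)
190 (np.int64(311), np.int64(328), 18)
215 (np.int64(312), np.int64(328), 17)
240 (np.int64(311), np.int64(327), 17)
255 (np.int64(312), np.int64(327), 16)
275 (np.int64(296), np.int64(343), 24)
290 (np.int64(296), np.int64(343), 48)
300 (np.int64(297), np.int64(343), 47)
[306  21  29  42 681] [319.59471366  39.97797357]
[313  58   4   3   5] [314.8  59.4]
[320  58   1   1   1] [320.  58.]
[array([318.8, 285.7]), array([318.7,  36.6])]
mug 0.5762962962962963
beaker 0.7118518518518518
bowl 0.6999074074074074
```

The key lies straight on the mat with its knob at the predicted pixel. The cups and bowl are unchanged and the arm is clear, so I'm handing in.

```bash
python3 -c "
from plant import ticket
print(ticket.close_job())"
```

```text
the job is handed in; nothing more can be done
None
```

I've handed in the job, but no verdict came back: the key went onto the screw and was released, then the handle was pulled and held for over a second at an estimated 0.24–0.33 rad (no direct joint reading), and the key now lies flat on the mat with the cups and bowl undisturbed.

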